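Make up the sampling kit and the balance-check kit

TASK

Make up two kits from the stock in the middle of the bench: in the grey three-bay carrier the sampling kit, with the squat jar in the wide end bay, the tall bottle in the middle bay, the slim vial in the narrow end bay; and in the grey two-bay carrier the balance-check kit, with the wooden case in the wide bay, the brass weight in the narrow bay. Set each thing down upright on its bay's floor, without dropping it or knocking any over, and leave the wash bottle and the beaker where they stand.

Things in the scene. Friction and masses are not known exactly. Their poses are not given: they have to be found in the camera images.
- carrier3: Loose grey plastic tray, 0.8 kg, 220 x 92 mm, flat on the bench, three bays in a row along its x. Walls and dividers 4 mm thick, tops 18 mm above the bench; floor top 5 mm above it. Bays 84 mm across (y); along x: wide 92 mm, centre x = -60 mm; middle 66 mm, centre x = +23; narrow 46 mm, centre x = +83. Origin: centre of the underside; z up.
- carrier2: Loose grey plastic tray, 0.8 kg, 164 x 92 mm, flat on the bench, two bays in a row along its x. Walls and divider 4 mm thick, tops 18 mm above the bench; floor top 5 mm above it. Bays 84 mm across (y); along x: wide 92 mm, centre x = -32 mm; narrow 60 mm, centre x = +48. Origin: centre of the underside; z up.
- jar: Squat white plastic jar with a cream screw lid, round and upright: 60 mm high; body 58 mm in diameter up to 42 mm, lid 60 mm in diameter above that. About 90 g. Origin: centre of the underside; z up.
- bottle: Tall white plastic sample bottle with a cream cap, round and upright: 95 mm high; straight body 42 mm in diameter up to 70 mm, sloping shoulder, cap 34 mm in diameter from 77 to 95 mm. About 100 g. Origin: centre of the underside; z up.
- vial: Slim amber glass vial with a grey cap, an upright cylinder 27 mm in diameter and 75 mm high. About 40 g. Origin: centre of the underside; z up.
- weight: Bare brass 500 g calibration weight, round and upright: body 38 mm in diameter up to 44 mm, then an 18 mm neck and a 24 mm knob on top; 62 mm high in all. Origin: centre of the underside; z up.
- case: Closed wooden case (holds small weights), a block 60 mm (x) by 42 mm (y) by 52 mm high with a small brass catch on a long side. It does not open. About 120 g. Origin: centre of the underside; z up. Its yaw varies; it may stand at any yaw in its bay.
- wash_bottle: Bystander, loose: white wash bottle with a blue cap, 56 mm in diameter, and a thin bent spout that reaches 45 mm from its axis along its +x; 153 mm high. Leave it alone. Origin: centre of the underside; z up.
- beaker: Bystander, loose: empty glass beaker, 68 mm in diameter at the rim, 90 mm high. Leave it alone. Origin: centre of the underside; z up.
There are look-alikes about, which are no part of the job. Leave any blue or turquoise look-alike of the bottle alone.

How it is judged (in metres and radians):
At the end, for the whole second after the job is handed in: All five things stand upright (within 0.1 rad), released and at rest, each wholly inside its own bay and on its floor (within 3 mm in height); both carriers lie flat (0.04 rad); wash bottle and beaker moved under 25 mm, tilted under 0.3 rad (x of jar in the frame of carrier3 between -0.077 and -0.043 m and y of jar in the frame of carrier3 between -0.014 and 0.014 m and z of jar in the frame of carrier3 between 0.002 and 0.008 m and angle between each of jar, bottle, vial, case, weight's own z axis and vertical below 0.1 rad and linear speed of each of jar, bottle, vial, case, weight, carrier3, carrier2 below 0.02 m/s and angular speed of each of jar, bottle, vial, case, weight below 0.2 rad/s and x of bottle in the frame of carrier3 between 0.01 and 0.036 m and y of bottle in the frame of carrier3 between -0.022 and 0.022 m and z of bottle in the frame of carrier3 between 0.002 and 0.008 m and x of vial in the frame of carrier3 between 0.072 and 0.094 m and y of vial in the frame of carrier3 between -0.03 and 0.03 m and z of vial in the frame of carrier3 between 0.002 and 0.008 m and x of case in the frame of carrier2 between -0.06 and -0.004 m and y of case in the frame of carrier2 between -0.023 and 0.023 m and z of case in the frame of carrier2 between 0.002 and 0.008 m and x of weight in the frame of carrier2 between 0.035 and 0.061 m and y of weight in the frame of carrier2 between -0.025 and 0.025 m and z of weight in the frame of carrier2 between 0.002 and 0.008 m and angle between each of carrier3, carrier2's own z axis and vertical below 0.04 rad and height (world z) of each of carrier3, carrier2 below 0.004 m and not (distance of wash_bottle from where it was at the start of the episode above 0.025 m or angle between wash_bottle's own z axis and vertical above 0.3 rad) and not (distance of beaker from where it was at the start of the episode above 0.025 m or angle between beaker's own z axis and vertical above 0.3 rad)); the robot touches nothing.
It fails at once if the wash bottle was shifted by more than 25 mm or tipped (distance of wash_bottle from where it was at the start of the episode above 0.025 m or angle between wash_bottle's own z axis and vertical above 0.3 rad).
It fails at once if the beaker was shifted by more than 25 mm or tipped (distance of beaker from where it was at the start of the episode above 0.025 m or angle between beaker's own z axis and vertical above 0.3 rad).
It fails at once if one of the five things was dropped, thrown or knocked flying (moving faster than 0.7 m/s while the fingers do not touch it: a fall of some 25 mm) ((contact force between the fingers and jar below 0.01 N and linear speed of jar above 0.7 m/s) or (contact force between the fingers and bottle below 0.01 N and linear speed of bottle above 0.7 m/s) or (contact force between the fingers and vial below 0.01 N and linear speed of vial above 0.7 m/s) or (contact force between the fingers and case below 0.01 N and linear speed of case above 0.7 m/s) or (contact force between the fingers and weight below 0.01 N and linear speed of weight above 0.7 m/s)).
It fails at once if one of the five things was tipped more than 45 degrees (angle between any of jar, bottle, vial, case, weight's own z axis and vertical above 0.8 rad).
It also fails if it takes over 128 s, if anything falls off the work surface, if the arm or the gripper's body presses on something with over 40 N, if the wrist force passes 120 N, or if a joint passes its speed limit or range.

ROBOT

A 6-joint arm with a two-finger parallel gripper is mounted at the origin on the work surface. World frame = base frame: x ahead of the robot, y to its left, z up, the work surface at z = 0. Lengths are in mm, angles in rad, forces in N, time in s.
With the tool pointing down it reaches from about 350 to 975 mm from the base axis. Payload 7.1 kg.
Tool frame: the origin (TCP) lies at the very end of the fingers, on their centre line; the grasp point (between the pads) lies 19 mm behind it (ctrl.tcp_to_grasp is the distance from the TCP to the grasp point, in mm); z points along the fingers, x is the direction in which the jaws open and shut, and the axes are right-handed (so a half turn about z gives the same grasp; the last joint's range is limited). The gripper opens to 88 mm and grips with 3 to 60 N. Pads are 20 mm wide; open, the fingers measure 115 mm over their backs; the gripper's body (75 mm by 178 mm) begins 61 mm behind the grasp point.
Start: joints at [1.316, 0.423, 1.63, -0, 1.089, -0.019], TCP at [145.982, 607.696, 222.675] pointing down, gripper open.
Joint ranges: [-3, 3], [-0.9, 2.11], [0.09, 2.58], [-1.31, 4.45], [0.11, 2.69], [-2.54, 2.54]. Speed limits (rad/s): [2.39, 2.39, 3.01, 3.14, 3.14, 3.14].

INTERFACE

Orientations are given as a rotation vector (axis times angle).
In Python, from workcell import get_obs, viewer, ctrl, masks_of gives the robot as it stands. The module is installed in compiled form; this text tells all that it offers.
- The arm moves only by the shell command python3 -m inch 'ROWS'. ROWS is JSON, a list of rows, each an object of numbers: "tx", "ty", "tz": the shift along the tool's x, y, z in cm; "ax", "ay", "az": the turn, a rotation vector about the tool's x, y, z in degrees; "jaw": the opening, from 0 (shut) to 1 (fully open). In form: [{"tx": .., "ty": .., "tz": .., "ax": .., "ay": .., "az": .., "jaw": ..}, ...]. A call has 1 to 12 rows; each row shifts and turns the commanded pose from where the row before left it, along the tool's axes as they then stand; what a row does not reach is not made up. A row lasts 1/8 s, in which the tool goes at most 62.5 mm and 10.7 degrees, less where a joint would pass 70% of its speed; a pose out of reach is approached as far as the arm can. A call is refused whole if a number of a shift passes 6.25 or a number of a turn 10.7, either way. A call with a gripper value outside its range is refused whole. The fingers move at their own pace and stop on an object; the grip force is fixed at half the most. Time passes only in rows, so rows that do not move let the fingers close. It gives the time, the measured TCP pose, the force and the opening at its end, in the units of the state.
- get_obs(): the state, without advancing time (a new reading comes with each control period).
- viewer.get_image(name): name is "scene" or "top" or "wrist"; returns (picture, depth): 480x640x3 uint8, red, green, blue; 480x640 float32, mm along the optical axis (not along the pixel's ray), 0 where there is no reading.
- viewer.get_calibration(name): a dict with "fx", "fy", "cx", "cy" (pixels), "distortion" ([k1, k2, p1, p2, k3] as OpenCV has them; the pictures are not rectified), "rvec" (rotation vector, rad) and "tvec" (3), from world to camera coordinates, as OpenCV has them. Camera axes: x right, y down, z forward; pixel columns grow to the right and rows downward; lengths in mm; the calibration is good to about 2 mm. A picture is of the moment at which its call begins: read the wrist's pose just before it. get_calibration takes no time and is no camera call; for the wrist camera it gives the pose at the moment of the call.
- ctrl.close_job(): hands the job in, once; it reports no verdict.
Trained networks look in the newest picture that a camera, given by its name, has taken for a name from the list of things; names that differ only in an ending like _2 or _b are one class to them, and where a whole thing is asked for, a point or a joint stands for the part that bears it (a point fixed in the world has none). Each returns a list of dicts, best first, with "score" (0 to 1); they miss things now and then, are a little off and sometimes report something else, mostly with a low value. They report only what shows in the picture. A call takes as long as a camera call. They do not tell look-alikes from the thing itself.
- masks_of(camera, thing): "pixels" (480x640 bool, what is visible of it) and "location" ([column, row] in pixels, amid what is visible of it).
The state is a dict: "t": time; "qpos": joint angles; "qvel": joint speeds; "joint_torque": joint torques, N m; "ee_pos": TCP position; "orientation": TCP orientation; "ft_force": force on the tool from outside, world axes, zero at the start; "moment": the same for the moment, N m; "width": finger opening in mm.
Only numpy, scipy, OpenCV 4.12 (cv2) and the standard library are available. Lean on these libraries where they do the work, as an engineer would, in place of code of your own. Each camera call takes 0.05 s, during which the arm holds its last target. There are 200 camera calls.

## Working session

There is one attempt and no reset: what is moved stays moved. The work goes in short steps, Python scripts to look and compute and a shell command to move; the robot and the scene stay as the last step left them, time stands still between calls to the robot, and variables do not carry over. Pictures are saved under pics/ and viewed, about 12 in all and at most 16, crops included, and the job is handed in when it is done.

```bash
mkdir -p pics
cat > h.py <<'E'
import numpy as np, cv2
from workcell import get_obs, viewer, ctrl, masks_of
from scipy.spatial.transform import Rotation as R
def cloud(cam, pic=None):
    c=viewer.get_calibration(cam); im,d=viewer.get_image(cam)
    K=np.array([[c['fx'],0,c['cx']],[0,c['fy'],c['cy']],[0,0,1.]]); D=np.array(c['distortion'],float)
    v,u=np.mgrid[0:480,0:640]; p=np.stack([u,v],-1).reshape(-1,1,2).astype(np.float64)
    n=cv2.undistortPoints(p,K,D).reshape(480,640,2)
    X=np.dstack([n*d[...,None],d]); Rm=cv2.Rodrigues(np.array(c['rvec'],float))[0]
    W=(X-np.array(c['tvec']).reshape(3))@Rm; W[d<=0]=np.nan
    if pic: cv2.imwrite('pics/'+pic+'.png',im[...,::-1])
    return im,d,W
def proj(cam,P):
    c=viewer.get_calibration(cam)
    K=np.array([[c['fx'],0,c['cx']],[0,c['fy'],c['cy']],[0,0,1.]])
    return cv2.projectPoints(np.array(P,float).reshape(-1,1,3),np.array(c['rvec'],float),np.array(c['tvec'],float),K,np.array(c['distortion'],float))[0].reshape(-1,2)
E
python3 - <<'E'
from h import *
o=get_obs();print(o['t'],o['ee_pos'],o['orientation'],R.from_rotvec(o['orientation']).as_matrix().round(3),o['width'])
for cam in ('top','scene'):
    im,d,W=cloud(cam,cam+'0')
    for th in 'carrier3 carrier2 jar bottle vial weight case wash_bottle beaker'.split():
        for m in masks_of(cam,th):
            P=W[m['pixels']];P=P[~np.isnan(P[:,0])]
            if len(P)<5: continue
            z=np.percentile(P[:,2],97); T=P[P[:,2]>z-6]
            print(cam,th,round(m['score'],2),np.round(m['location']),len(P),'med',np.median(P,0).round(),'top',((T.min(0)+T.max(0))/2).round(),'ext',np.ptp(T,axis=0).round(),'z',round(z))
E
```

```text
0.0 [145.87897642 607.18361749 221.92307189] [ 2.46666329e+00  1.94411542e+00 -1.83287500e-03] [[ 0.234  0.972 -0.   ]
 [ 0.972 -0.234 -0.001]
 [-0.001 -0.    -1.   ]] 87.92109897611846
top carrier3 0.71 [454. 289.] 4640 med [ 480. -311.    5.] top [ 481. -309.   18.] ext [233. 164.  12.] z 19
top carrier3 0.6 [243. 307.] 685 med [426. 125.  58.] top [427. 127.  62.] ext [53. 57.  9.] z 63
top carrier3 0.55 [172. 262.] 3415 med [525. 291.   4.] top [525. 290.  18.] ext [174. 113.  11.] z 19
top carrier2 0.71 [454. 289.] 4640 med [ 480. -311.    5.] top [ 481. -309.   18.] ext [233. 164.  12.] z 19
top carrier2 0.6 [243. 307.] 685 med [426. 125.  58.] top [427. 127.  62.] ext [53. 57.  9.] z 63
top carrier2 0.55 [172. 262.] 3415 med [525. 291.   4.] top [525. 290.  18.] ext [174. 113.  11.] z 19
top jar 0.81 [242. 306.] 764 med [427. 126.  58.] top [428. 127.  62.] ext [56. 57.  9.] z 63
top jar 0.57 [371. 310.] 672 med [ 427. -130.   50.] top [ 429. -131.   55.] ext [67. 63. 10.] z 55
top jar 0.54 [455. 290.] 4498 med [ 482. -311.    5.] top [ 481. -309.   18.] ext [232. 163.  12.] z
[... 1933 characters left out ...]
le 0.56 [387. 260.] 829 med [603. 144.  69.] top [628. 140. 109.] ext [113.  33.  40.] z 95
scene bottle 0.55 [346. 249.] 936 med [579.  58.  56.] top [565.  56.  92.] ext [33. 31.  7.] z 94
scene vial 0.78 [338. 208.] 385 med [439.   4.  46.] top [430.   1.  72.] ext [26. 27.  7.] z 74
scene weight 0.95 [286. 243.] 544 med [569. -67.  34.] top [561. -71.  59.] ext [22. 22.  8.] z 61
scene wash_bottle 0.71 [367. 293.] 1961 med [707. 122.  79.] top [710. 125. 144.] ext [39. 15. 15.] z 142
scene wash_bottle 0.23 [470. 272.] 3154 med [535. 294.   4.] top [558. 289.  54.] ext [243. 117.  85.] z 18
scene beaker 0.57 [266. 272.] 1819 med [701. -70.  61.] top [688. -72.  87.] ext [67. 66.  8.] z 89
```

View pics/top0.png

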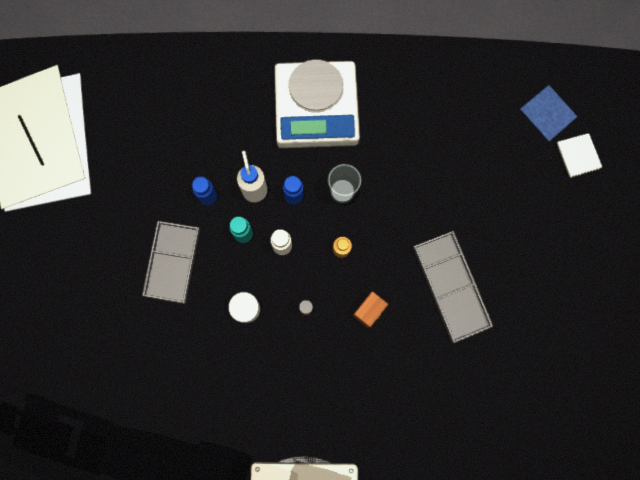

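View pics/scene0.png

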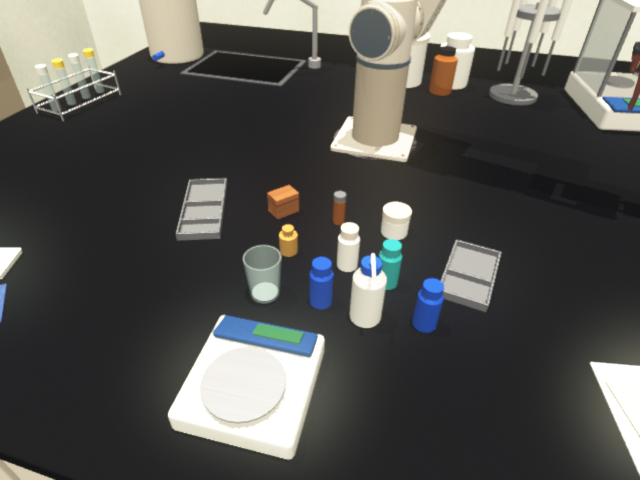

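Run:
```python
from h import *
o=get_obs();print(o['t'],o['qpos'])
for cam in ('top','scene'):
  im,d,W=cloud(cam)
  hsv=cv2.cvtColor(im,cv2.COLOR_RGB2HSV)
  for n,x,y in (('b1',676,32),('b2',590,139),('b3',672,220),('b4',565,55)):
    m=(np.hypot(W[...,0]-x,W[...,1]-y)<25)&(W[...,2]>15)
    for lo,hi in((15,70),(78,110)):
      mm=m&(W[...,2]>lo)&(W[...,2]<hi); print(cam,n,lo,mm.sum(),np.median(im[mm],0) if mm.any() else '')
  # carriers: wall tops, min-area rect
  for n,cx,cy in (('c3',481,-309),('c2',525,291)):
    m=(np.abs(W[...,0]-cx)<150)&(np.abs(W[...,1]-cy)<130)&(W[...,2]>9)&(W[...,2]<25)
    m=cv2.morphologyEx(m.astype(np.uint8),cv2.MORPH_OPEN,np.ones((2,2)))>0
    P=W[m];r=cv2.minAreaRect(P[:,:2].astype(np.float32));print(cam,n,r,m.sum())
  m=(np.abs(W[...,0]-429)<45)&(np.abs(W[...,1]+131)<45)&(W[...,2]>46)&(W[...,2]<60)
  print(cam,'case',cv2.minAreaRect(W[m][:,:2].astype(np.float32)))
```

```text
1.0 [ 1.31603416e+00  4.23101551e-01  1.62988902e+00 -1.06311048e-05
  1.08857893e+00 -1.89795585e-02]
top b1 15 140 [15. 33. 75.]
top b1 78 239 [ 52. 107. 217.]
top b2 15 129 [20. 70. 63.]
top b2 78 235 [ 69. 211. 194.]
top b3 15 153 [16. 32. 75.]
top b3 78 237 [ 49. 103. 213.]
top b4 15 106 [119. 115. 101.]
top b4 78 236 [243. 246. 239.]
top c3 ((478.9456787109375, -314.23699951171875), (222.32913208007812, 99.62881469726562), 22.754491806030273) 829
top c2 ((561.4691162109375, 281.6044921875), (101.76453399658203, 249.84085083007812), 75.25837707519531) 657
top case ((428.23199462890625, -132.37522888183594), (42.44056701660156, 60.445220947265625), 51.61970520019531)
scene b1 15 529 [ 48.  78. 155.]
scene b1 78 326 [ 67. 126. 239.]
scene b2 15 368 [ 59. 148. 137.]
scene b2 78 291 [ 85. 229. 215.]
scene b3 15 580 [ 40.  73. 152.]
scene b3 78 378 [ 66.  132.  242.5]
scene b4 15 470 [219. 214. 195.]
scene b4 78 260 [253.  252.  241.5]
scene c3 ((471.062255859375, -312.2239990234375), (244.92247009277344, 88.31336212158203), 22.620092391967773) 754
scene c2 ((514.2493286132812, 295.92425537109375), (92.54102325439453, 185.2931671142578), 81.32002258300781) 781
scene case ((429.3475341796875, -130.6795654296875), (43.978424072265625, 61.08990478515625), 52.993934631347656)
```

```bash
cat >> h.py <<'E'
def plan(x,y,z,phi):
    """tool-frame move (cm, deg) from the measured pose to the TCP x,y,z (mm) with jaw yaw phi (deg)"""
    o=get_obs(); M=R.from_rotvec(o['orientation']).as_matrix(); p=np.array(o['ee_pos'])
    f=np.radians(phi); T=np.array([[np.cos(f),np.sin(f),0],[np.sin(f),-np.cos(f),0],[0,0,-1]])
    print('t %.2f'%o['t'],'pos',p.round(1),'phi %.1f'%np.degrees(np.arctan2(M[1,0],M[0,0])),'w %.1f'%o['width'],'F',np.round(o['ft_force'],1))
    print(' shift in PRESENT tool axes cm',(M.T@(np.array([x,y,z])-p)/10).round(2),' in FINAL axes',(T.T@(np.array([x,y,z])-p)/10).round(2),' turn deg',np.degrees(R.from_matrix(M.T@T).as_rotvec()).round(1))
E
cat > fit.py <<'E'
from h import *
from scipy.optimize import least_squares
def fit(cams=('top','scene')):
  Ws={c:cloud(c)[2] for c in cams}
  for n,x0,y0,a0,L,xs in (('c3',479,-312,22.7,110,[-108,-12,58,108]),('c2',523,292,-9,82,[-80,16,80])):
    for cs in [[c] for c in cams]+[list(cams)]:
      P=np.vstack([Ws[c][(abs(Ws[c][...,0]-x0)<130)&(abs(Ws[c][...,1]-y0)<90)&(Ws[c][...,2]>12)&(Ws[c][...,2]<22)][:,:2] for c in cs])
      def res(p):
        a=np.radians(p[2]);q=P-p[:2];u=q[:,0]*np.cos(a)+q[:,1]*np.sin(a);v=-q[:,0]*np.sin(a)+q[:,1]*np.cos(a)
        ex=np.maximum(abs(u)-L,0);ey=np.maximum(abs(v)-46,0)
        d=[np.hypot(np.abs(v-s),ex) for s in(44,-44)]+[np.hypot(np.abs(u-x),ey) for x in xs]
        return np.maximum(np.min(d,0)-2,0)
      r=least_squares(res,[x0,y0,a0],loss='soft_l1',f_scale=2,diff_step=1e-3)
      print(n,cs,r.x.round(1),'rms',np.sqrt(np.mean(res(r.x)**2)).round(2),len(P))
if __name__=='__main__': fit()
E
python3 fit.py; python3 -c "
from h import *
plan(560,-71.5,140,81)"
```

```text
c3 ['top'] [ 480.9 -309.7   22.1] rms 1.1 736
c3 ['scene'] [ 480.6 -308.8   21.6] rms 0.45 584
c3 ['top', 'scene'] [ 480.8 -309.4   22. ] rms 0.88 1320
c2 ['top'] [524.4 290.3  -8.3] rms 5.1 558
c2 ['scene'] [523.8 291.3  -8.5] rms 0.43 644
c2 ['top', 'scene'] [523.9 290.7  -8.4] rms 3.53 1202
t 1.20 pos [146.  607.7 222.7] phi 76.5 w 87.9 F [ 0.1 -0.3  0.4]
 shift in PRESENT tool axes cm [-56.37  56.12   8.27]  in FINAL axes [-60.61  51.52   8.27]  turn deg [-0.  -0.  -4.5]
```

```bash
python3 -m inch '[{"tx":-4.33,"ty":3.68,"az":-4.5},{"tx":-4.33,"ty":3.68},{"tx":-4.33,"ty":3.68},{"tx":-4.33,"ty":3.68},{"tx":-4.33,"ty":3.68},{"tx":-4.33,"ty":3.68},{"tx":-4.33,"ty":3.68},{"tx":-4.33,"ty":3.68},{"tx":-4.33,"ty":3.68},{"tx":-4.33,"ty":3.68},{"tx":-4.33,"ty":3.68},{"tx":-4.33,"ty":3.68}]'; python3 -c "
from h import *
plan(560,-71.5,120,81.6)"
```

```text
t 1.20 pos [146.  607.7 222.7] phi 76.5 w 87.9 F [ 0.1 -0.3  0.4]
 shift in PRESENT tool axes cm [-56.37  56.12  10.27]  in FINAL axes [-61.14  50.88  10.27]  turn deg [-0.  -0.  -5.1]$[0]: bad value
```

```bash
python3 -m inch '[{"tx":-4.3,"ty":3.7,"tz":0,"ax":0,"ay":0,"az":-5,"jaw":1}]'; python3 -c "
from h import *
plan(560,-71.5,120,81.6)"
```

```text
t: 1.32
ee_pos: [171.5, 559.1, 222.7]
orientation: [-2.374, -2.055, -0.003]
ft_force: [0.6, -0.0, 0.2]
width: 87.9
t 1.32 pos [171.5 559.1 222.7] phi 81.8 w 87.9 F [ 0.6 -0.   0.2]
 shift in PRESENT tool axes cm [-56.87  47.49  10.15]  in FINAL axes [-56.71  47.65  10.27]  turn deg [ 0.  -0.1  0.2]
```

All keys are needed.

```bash
python3 -m inch '[{"tx":-4.74,"ty":3.96,"tz":0,"ax":0,"ay":0,"az":0,"jaw":1},{"tx":-4.74,"ty":3.96,"tz":0,"ax":0,"ay":0,"az":0,"jaw":1},{"tx":-4.74,"ty":3.96,"tz":0,"ax":0,"ay":0,"az":0,"jaw":1},{"tx":-4.74,"ty":3.96,"tz":0,"ax":0,"ay":0,"az":0,"jaw":1},{"tx":-4.74,"ty":3.96,"tz":0,"ax":0,"ay":0,"az":0,"jaw":1},{"tx":-4.74,"ty":3.96,"tz":0,"ax":0,"ay":0,"az":0,"jaw":0.75},{"tx":-4.74,"ty":3.96,"tz":0,"ax":0,"ay":0,"az":0,"jaw":0.75},{"tx":-4.74,"ty":3.96,"tz":0,"ax":0,"ay":0,"az":0,"jaw":0.75},{"tx":-4.74,"ty":3.96,"tz":0,"ax":0,"ay":0,"az":0,"jaw":0.75},{"tx":-4.74,"ty":3.96,"tz":0,"ax":0,"ay":0,"az":0,"jaw":0.75},{"tx":-4.74,"ty":3.96,"tz":0,"ax":0,"ay":0,"az":0,"jaw":0.75},{"tx":-4.74,"ty":3.96,"tz":0,"ax":0,"ay":0,"az":0,"jaw":0.75}]'; python3 -c "
from h import *
plan(560,-71.5,120,81.6)
im,d,W=cloud('wrist','w1')
m=(np.hypot(W[...,0]-560,W[...,1]+71.5)<30)&(W[...,2]>54)&(W[...,2]<70)
print(np.nanmedian(W[m],0),W[m].min(0),W[m].max(0))
"
```

```text
t: 2.82
ee_pos: [558.7, -77.6, 222.9]
orientation: [2.38, 2.05, 0.001]
ft_force: [-0.3, 0.9, -0.2]
width: 66.1
t 2.83 pos [558.7 -77.6 222.9] phi 81.5 w 66.1 F [-0.3  0.9 -0.2]
 shift in PRESENT tool axes cm [ 0.63  0.04 10.29]  in FINAL axes [ 0.63  0.04 10.29]  turn deg [ 0.  -0.  -0.1]
[558.29410325 -72.03162121  62.44256255] [547.22781565 -83.70311771  56.057713  ] [570.28846177 -60.68047856  64.54748918]
```

View pics/w1.png

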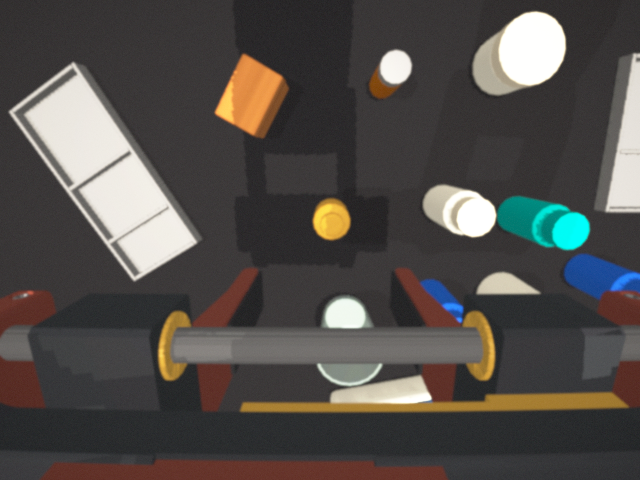

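```bash
python3 -m inch '[{"tx":0.55,"ty":0,"tz":4,"ax":0,"ay":0,"az":0,"jaw":0.75},{"tx":0,"ty":0,"tz":5,"ax":0,"ay":0,"az":0,"jaw":0.75},{"tx":0,"ty":0,"tz":5,"ax":0,"ay":0,"az":0,"jaw":0.75},{"tx":0,"ty":0,"tz":3.5,"ax":0,"ay":0,"az":0,"jaw":0.75},{"tx":0,"ty":0,"tz":2,"ax":0,"ay":0,"az":0,"jaw":0.75},{"tx":0,"ty":0,"tz":1,"ax":0,"ay":0,"az":0,"jaw":0.75},{"tx":0,"ty":0,"tz":0,"ax":0,"ay":0,"az":0,"jaw":0.75},{"tx":0,"ty":0,"tz":0,"ax":0,"ay":0,"az":0,"jaw":0.3},{"tx":0,"ty":0,"tz":0,"ax":0,"ay":0,"az":0,"jaw":0.3},{"tx":0,"ty":0,"tz":0,"ax":0,"ay":0,"az":0,"jaw":0.3},{"tx":0,"ty":0,"tz":0,"ax":0,"ay":0,"az":0,"jaw":0.3},{"tx":0,"ty":0,"tz":0,"ax":0,"ay":0,"az":0,"jaw":0.3}]'
```

```text
t: 4.38
ee_pos: [559.0, -70.5, 18.4]
orientation: [2.379, 2.05, 0.001]
ft_force: [-0.8, -2.4, 5.9]
width: 37.8
```

```bash
python3 -m inch '[{"tx":0,"ty":0,"tz":-1,"ax":0,"ay":0,"az":0,"jaw":0.3},{"tx":0,"ty":0,"tz":-4,"ax":0,"ay":0,"az":0,"jaw":0.3},{"tx":0,"ty":0,"tz":-4,"ax":0,"ay":0,"az":0,"jaw":0.3},{"tx":0,"ty":0,"tz":-3,"ax":0,"ay":0,"az":0,"jaw":0.3},{"tx":2,"ty":-0.2,"tz":0,"ax":0,"ay":0,"az":0,"jaw":0.3},{"tx":5,"ty":-0.5,"tz":0,"ax":0,"ay":0,"az":0,"jaw":0.3},{"tx":5,"ty":-0.6,"tz":0,"ax":0,"ay":0,"az":0,"jaw":0.3},{"tx":5,"ty":-0.6,"tz":0,"ax":0,"ay":0,"az":0,"jaw":0.3},{"tx":5,"ty":-0.6,"tz":0,"ax":0,"ay":0,"az":0,"jaw":0.3},{"tx":5,"ty":-0.6,"tz":0,"ax":0,"ay":0,"az":0,"jaw":0.3},{"tx":5,"ty":-0.5,"tz":0,"ax":0,"ay":0,"az":0,"jaw":0.3},{"tx":3,"ty":-0.3,"tz":0,"ax":0,"ay":0,"az":0,"jaw":0.3}]'; python3 -c "
from h import *
plan(571.5,284,24,81.6)
im,d,W=cloud('wrist','w2')"
```

```text
t: 5.88
ee_pos: [569.6, 284.8, 135.5]
orientation: [-2.377, -2.052, 0.004]
ft_force: [0.2, -0.4, -5.2]
width: 37.4
t 5.88 pos [569.6 284.8 135.5] phi 81.6 w 37.4 F [ 0.2 -0.4 -5.2]
 shift in PRESENT tool axes cm [-0.04  0.23 11.15]  in FINAL axes [-0.05  0.2  11.15]  turn deg [-0.2  0.1  0. ]
```

View pics/w2.png

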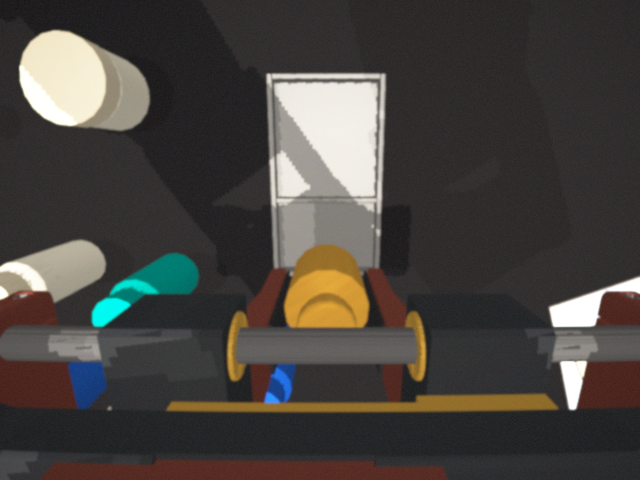

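```bash
python3 -m inch '[{"tx":0,"ty":0.2,"tz":3,"ax":0,"ay":0,"az":0,"jaw":0.3},{"tx":0,"ty":0,"tz":4,"ax":0,"ay":0,"az":0,"jaw":0.3},{"tx":0,"ty":0,"tz":2,"ax":0,"ay":0,"az":0,"jaw":0.3},{"tx":0,"ty":0,"tz":1,"ax":0,"ay":0,"az":0,"jaw":0.3},{"tx":0,"ty":0,"tz":0.6,"ax":0,"ay":0,"az":0,"jaw":0.3},{"tx":0,"ty":0,"tz":0,"ax":0,"ay":0,"az":0,"jaw":0.3},{"tx":0,"ty":0,"tz":0,"ax":0,"ay":0,"az":0,"jaw":0.3}]'; python3 -c "
from h import *
plan(571.5,284,24,81.6)"
```

```text
t: 6.8
ee_pos: [574.5, 281.7, 32.7]
orientation: [2.38, 2.05, 0.003]
ft_force: [-0.3, -0.4, -4.4]
width: 37.5
t 6.80 pos [574.5 281.7  32.7] phi 81.5 w 37.5 F [-0.3 -0.4 -4.4]
 shift in PRESENT tool axes cm [ 0.18 -0.33  0.87]  in FINAL axes [ 0.18 -0.33  0.87]  turn deg [ 0.1 -0.1 -0.1]
```

```bash
python3 -m inch '[{"tx":0.2,"ty":-0.3,"tz":0.3,"ax":0,"ay":0,"az":0,"jaw":0.3},{"tx":0,"ty":0,"tz":0.3,"ax":0,"ay":0,"az":0,"jaw":0.3},{"tx":0,"ty":0,"tz":0.2,"ax":0,"ay":0,"az":0,"jaw":0.3},{"tx":0,"ty":0,"tz":0,"ax":0,"ay":0,"az":0,"jaw":0.3}]'
```

```text
t: 7.3
ee_pos: [571.0, 283.9, 23.6]
orientation: [-2.38, -2.05, 0.0]
ft_force: [0.4, 0.2, -4.6]
width: 37.3
```

```bash
python3 -m inch '[{"tx":0,"ty":0,"tz":0.1,"ax":0,"ay":0,"az":0,"jaw":0.3},{"tx":0,"ty":0,"tz":0,"ax":0,"ay":0,"az":0,"jaw":0.3},{"tx":0,"ty":0,"tz":0,"ax":0,"ay":0,"az":0,"jaw":0.5},{"tx":0,"ty":0,"tz":0,"ax":0,"ay":0,"az":0,"jaw":0.65},{"tx":0,"ty":0,"tz":0,"ax":0,"ay":0,"az":0,"jaw":0.65},{"tx":0,"ty":0,"tz":-2,"ax":0,"ay":0,"az":0,"jaw":0.65},{"tx":0,"ty":0,"tz":-6,"ax":0,"ay":0,"az":0,"jaw":0.65},{"tx":0,"ty":0,"tz":-6,"ax":0,"ay":0,"az":0,"jaw":0.65}]';python3 -c "
from h import *
plan(428.8,-131.5,160,52.3)"
```

```text
t: 8.3
ee_pos: [570.9, 283.8, 165.1]
orientation: [2.38, 2.051, -0.0]
ft_force: [1.4, 0.3, -0.8]
width: 57.0
t 8.30 pos [570.9 283.8 165.1] phi 81.5 w 57.0 F [ 1.4  0.3 -0.8]
 shift in PRESENT tool axes cm [-43.18  -7.91   0.51]  in FINAL axes [-41.55  14.15   0.51]  turn deg [-0.   0.  29.2]
```

```bash
python3 -m inch '[{"tx":0,"ty":0,"tz":0,"ax":0,"ay":0,"az":9.7,"jaw":0.75},{"tx":0,"ty":0,"tz":0,"ax":0,"ay":0,"az":9.7,"jaw":0.75},{"tx":0,"ty":0,"tz":0,"ax":0,"ay":0,"az":9.8,"jaw":0.75},{"tx":-5.2,"ty":1.77,"tz":0,"ax":0,"ay":0,"az":0,"jaw":0.75},{"tx":-5.2,"ty":1.77,"tz":0,"ax":0,"ay":0,"az":0,"jaw":0.75},{"tx":-5.2,"ty":1.77,"tz":0,"ax":0,"ay":0,"az":0,"jaw":0.75},{"tx":-5.2,"ty":1.77,"tz":0,"ax":0,"ay":0,"az":0,"jaw":0.75},{"tx":-5.2,"ty":1.77,"tz":0,"ax":0,"ay":0,"az":0,"jaw":0.75},{"tx":-5.2,"ty":1.77,"tz":0,"ax":0,"ay":0,"az":0,"jaw":0.75},{"tx":-5.2,"ty":1.77,"tz":0,"ax":0,"ay":0,"az":0,"jaw":0.75},{"tx":-5.2,"ty":1.77,"tz":0,"ax":0,"ay":0,"az":0,"jaw":0.75},{"tx":0,"ty":0,"tz":0,"ax":0,"ay":0,"az":0,"jaw":0.75}]';python3 -c "
from h import *
im,d,W=cloud('wrist','w3')
m=(np.abs(W[...,0]-429)<45)&(np.abs(W[...,1]+131)<45)&(W[...,2]>46)&(W[...,2]<60)
print(cv2.minAreaRect(W[m][:,:2].astype(np.float32)),np.median(W[m],0))
plan(428.8,-131.5,20,52.3)"
```

```text
t: 9.8
ee_pos: [427.9, -134.7, 163.9]
orientation: [2.822, 1.376, 0.002]
ft_force: [-0.4, -0.2, 0.6]
width: 66.0
((427.853271484375, -131.08409118652344), (41.954193115234375, 60.11555099487305), 52.38505554199219) [ 426.83574782 -130.45128888   52.60014641]
t 9.85 pos [ 428.5 -133.3  163.8] phi 52.1 w 66.0 F [-1.5 -1.3 -0.1]
 shift in PRESENT tool axes cm [ 0.15 -0.11 14.38]  in FINAL axes [ 0.16 -0.09 14.38]  turn deg [ 0.1 -0.  -0.2]
```

View pics/w3.png

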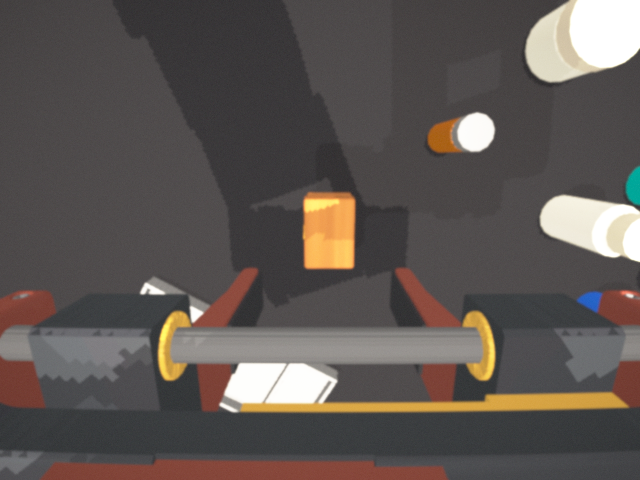

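```bash
python3 -m inch '[{"tx":0.1,"ty":0,"tz":4,"ax":0,"ay":0,"az":0,"jaw":0.75},{"tx":0,"ty":0,"tz":5,"ax":0,"ay":0,"az":0,"jaw":0.75},{"tx":0,"ty":0,"tz":3.4,"ax":0,"ay":0,"az":0,"jaw":0.75},{"tx":0,"ty":0,"tz":2,"ax":0,"ay":0,"az":0,"jaw":0.75},{"tx":0,"ty":0,"tz":0,"ax":0,"ay":0,"az":0,"jaw":0.75},{"tx":0,"ty":0,"tz":0,"ax":0,"ay":0,"az":0,"jaw":0.75},{"tx":0,"ty":0,"tz":0,"ax":0,"ay":0,"az":0,"jaw":0.35},{"tx":0,"ty":0,"tz":0,"ax":0,"ay":0,"az":0,"jaw":0.35},{"tx":0,"ty":0,"tz":0,"ax":0,"ay":0,"az":0,"jaw":0.35},{"tx":0,"ty":0,"tz":0,"ax":0,"ay":0,"az":0,"jaw":0.35},{"tx":0,"ty":0,"tz":0,"ax":0,"ay":0,"az":0,"jaw":0.35}]'
```

```text
t: 11.22
ee_pos: [429.5, -131.2, 19.2]
orientation: [2.82, 1.384, 0.001]
ft_force: [-0.6, 1.6, 7.1]
width: 41.9
```

```bash
python3 -m inch '[{"tx":0,"ty":0,"tz":-2,"ax":0,"ay":0,"az":0,"jaw":0.35},{"tx":0,"ty":0,"tz":-3.5,"ax":0,"ay":0,"az":-9.7,"jaw":0.35},{"tx":0,"ty":0,"tz":-3.5,"ax":0,"ay":0,"az":-9.8,"jaw":0.35},{"tx":0,"ty":0,"tz":-3,"ax":0,"ay":0,"az":-9.8,"jaw":0.35},{"tx":5,"ty":0,"tz":0,"ax":0,"ay":0,"az":0,"jaw":0.35},{"tx":6,"ty":0,"tz":0,"ax":0,"ay":0,"az":0,"jaw":0.35},{"tx":6,"ty":0,"tz":0,"ax":0,"ay":0,"az":0,"jaw":0.35},{"tx":6,"ty":0,"tz":0,"ax":0,"ay":0,"az":0,"jaw":0.35},{"tx":6,"ty":0,"tz":0,"ax":0,"ay":0,"az":0,"jaw":0.35},{"tx":6,"ty":0,"tz":0,"ax":0,"ay":0,"az":0,"jaw":0.35},{"tx":5,"ty":0,"tz":0,"ax":0,"ay":0,"az":0,"jaw":0.35},{"tx":3.1,"ty":0,"tz":0,"ax":0,"ay":0,"az":0,"jaw":0.35}]';python3 -m inch '[{"tx":0,"ty":0,"tz":0,"ax":0,"ay":0,"az":0,"jaw":0.35},{"tx":0,"ty":0,"tz":0,"ax":0,"ay":0,"az":0,"jaw":0.35}]';python3 -c "
from h import *
plan(492.3,295.7,24.5,81.6)"
```

```text
t: 12.72
ee_pos: [492.1, 297.6, 138.5]
orientation: [-2.377, -2.054, -0.0]
ft_force: [-0.5, 0.2, -0.6]
width: 41.8
t: 12.98
ee_pos: [491.6, 294.3, 138.3]
orientation: [-2.378, -2.052, 0.002]
ft_force: [-0.3, -0.2, -0.9]
width: 42.2
t 12.97 pos [491.6 294.3 138.3] phi 81.6 w 42.2 F [-0.3 -0.2 -0.9]
 shift in PRESENT tool axes cm [ 0.16  0.06 11.37]  in FINAL axes [ 0.14  0.05 11.38]  turn deg [-0.1  0.1 -0. ]
```

```bash
python3 -m inch '[{"tx":0.1,"ty":0,"tz":4,"ax":0,"ay":0,"az":0,"jaw":0.35},{"tx":0,"ty":0,"tz":4,"ax":0,"ay":0,"az":0,"jaw":0.35},{"tx":0,"ty":0,"tz":2,"ax":0,"ay":0,"az":0,"jaw":0.35},{"tx":0,"ty":0,"tz":1,"ax":0,"ay":0,"az":0,"jaw":0.35},{"tx":0,"ty":0,"tz":0.2,"ax":0,"ay":0,"az":0,"jaw":0.35},{"tx":0,"ty":0,"tz":0.1,"ax":0,"ay":0,"az":0,"jaw":0.35},{"tx":0,"ty":0,"tz":0,"ax":0,"ay":0,"az":0,"jaw":0.35},{"tx":0,"ty":0,"tz":0,"ax":0,"ay":0,"az":0,"jaw":0.35}]'
```

```text
t: 13.98
ee_pos: [492.7, 296.6, 26.3]
orientation: [2.378, 2.053, 0.002]
ft_force: [-0.1, 0.3, -1.1]
width: 41.9
```

```bash
python3 -m inch '[{"tx":0,"ty":0,"tz":0.2,"ax":0,"ay":0,"az":0,"jaw":0.35},{"tx":0,"ty":0,"tz":0,"ax":0,"ay":0,"az":0,"jaw":0.35},{"tx":0,"ty":0,"tz":0,"ax":0,"ay":0,"az":0,"jaw":0.55},{"tx":0,"ty":0,"tz":0,"ax":0,"ay":0,"az":0,"jaw":0.65},{"tx":0,"ty":0,"tz":0,"ax":0,"ay":0,"az":0,"jaw":0.65},{"tx":0,"ty":0,"tz":-2,"ax":0,"ay":0,"az":0,"jaw":0.65},{"tx":0,"ty":0,"tz":-6,"ax":0,"ay":0,"az":0,"jaw":0.65},{"tx":0,"ty":0,"tz":-6,"ax":0,"ay":0,"az":10.7,"jaw":0.65},{"tx":0,"ty":0,"tz":0,"ax":0,"ay":0,"az":10.7,"jaw":1},{"tx":0,"ty":0,"tz":0,"ax":0,"ay":0,"az":10.7,"jaw":1},{"tx":0,"ty":0,"tz":0,"ax":0,"ay":0,"az":10.7,"jaw":1},{"tx":0,"ty":0,"tz":0,"ax":0,"ay":0,"az":10.7,"jaw":1}]';python3 -m inch '[{"tx":0,"ty":0,"tz":0,"ax":0,"ay":0,"az":10.7,"jaw":1},{"tx":0,"ty":0,"tz":0,"ax":0,"ay":0,"az":10.7,"jaw":1},{"tx":0,"ty":0,"tz":0,"ax":0,"ay":0,"az":10.7,"jaw":1},{"tx":0,"ty":0,"tz":0,"ax":0,"ay":0,"az":10.7,"jaw":1},{"tx":0,"ty":0,"tz":0,"ax":0,"ay":0,"az":10.7,"jaw":1},{"tx":0,"ty":0,"tz":0,"ax":0,"ay":0,"az":10.7,"jaw":1},{"tx":0,"ty":0,"tz":0,"ax":0,"ay":0,"az":10.7,"jaw":1},{"tx":0,"ty":0,"tz":0,"ax":0,"ay":0,"az":10.7,"jaw":1},{"tx":0,"ty":0,"tz":0,"ax":0,"ay":0,"az":10.7,"jaw":1},{"tx":0,"ty":0,"tz":0,"ax":0,"ay":0,"az":0,"jaw":1}]';python3 -c "
from h import *
plan(428.5,127.5,100,-68.1)"
```

```text
t: 15.48
ee_pos: [492.5, 296.4, 165.2]
orientation: [-3.05, -0.753, -0.002]
ft_force: [0.6, 0.7, -0.1]
width: 87.3
t: 16.73
ee_pos: [492.6, 296.4, 164.9]
orientation: [-2.602, 1.759, -0.001]
ft_force: [0.4, 0.0, 0.0]
width: 87.7
t 16.73 pos [492.6 296.4 164.9] phi -68.1 w 87.7 F [0.4 0.  0. ]
 shift in PRESENT tool axes cm [13.28 12.25  6.47]  in FINAL axes [13.28 12.24  6.49]  turn deg [-0.1  0.  -0. ]
```

```bash
python3 -m inch '[{"tx":3.32,"ty":3.06,"tz":0,"ax":0,"ay":0,"az":0,"jaw":1},{"tx":3.32,"ty":3.06,"tz":0,"ax":0,"ay":0,"az":0,"jaw":1},{"tx":3.32,"ty":3.06,"tz":0,"ax":0,"ay":0,"az":0,"jaw":1},{"tx":3.32,"ty":3.06,"tz":0,"ax":0,"ay":0,"az":0,"jaw":1},{"tx":0,"ty":0,"tz":0,"ax":0,"ay":0,"az":0,"jaw":1},{"tx":0,"ty":0,"tz":0,"ax":0,"ay":0,"az":0,"jaw":1}]';python3 -c "
from h import *
im,d,W=cloud('wrist','w4')
m=(np.abs(W[...,0]-429)<40)&(np.abs(W[...,1]-128)<40)&(W[...,2]>54)&(W[...,2]<70)
print(cv2.minEnclosingCircle(W[m][:,:2].astype(np.float32)),np.median(W[m],0),m.sum())
plan(428.2,127.2,30,-68.1)"
```

```text
t: 17.48
ee_pos: [428.9, 127.9, 164.4]
orientation: [-2.601, 1.759, -0.002]
ft_force: [0.6, 0.1, 0.2]
width: 87.9
((426.9947509765625, 126.99494171142578), 30.014677047729492) [428.2939307  127.36215915  60.59597163] 4009
t 17.52 pos [429.  128.2 164.3] phi -68.1 w 87.6 F [-0.1 -0.1  0.5]
 shift in PRESENT tool axes cm [ 0.07  0.14 13.43]  in FINAL axes [ 0.07  0.12 13.43]  turn deg [-0.1 -0.  -0. ]
```

View pics/w4.png

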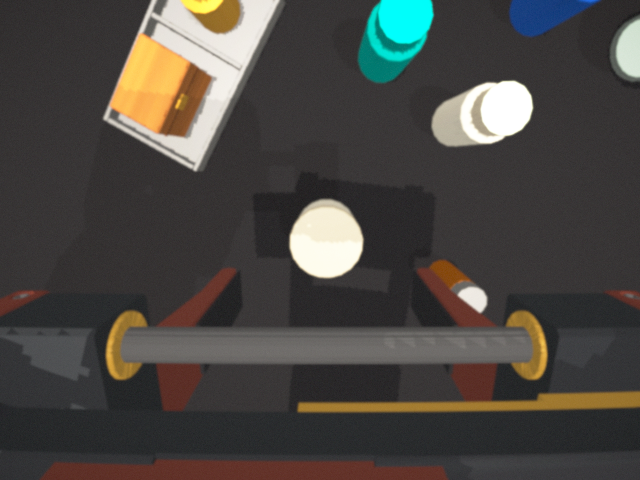

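```bash
python3 -m inch '[{"tx":0.1,"ty":0.1,"tz":4,"ax":0,"ay":0,"az":0,"jaw":1},{"tx":0,"ty":0,"tz":5,"ax":0,"ay":0,"az":0,"jaw":1},{"tx":0,"ty":0,"tz":3,"ax":0,"ay":0,"az":0,"jaw":1},{"tx":0,"ty":0,"tz":1.4,"ax":0,"ay":0,"az":0,"jaw":1},{"tx":0,"ty":0,"tz":0,"ax":0,"ay":0,"az":0,"jaw":1},{"tx":0,"ty":0,"tz":0,"ax":0,"ay":0,"az":0,"jaw":1},{"tx":0,"ty":0,"tz":0,"ax":0,"ay":0,"az":0,"jaw":0.55},{"tx":0,"ty":0,"tz":0,"ax":0,"ay":0,"az":0,"jaw":0.55},{"tx":0,"ty":0,"tz":0,"ax":0,"ay":0,"az":0,"jaw":0.55},{"tx":0,"ty":0,"tz":0,"ax":0,"ay":0,"az":0,"jaw":0.55},{"tx":0,"ty":0,"tz":0,"ax":0,"ay":0,"az":0,"jaw":0.55}]';python3 -c "
from h import *
plan(425.1,-331.6,150,-68.1)"
```

```text
t: 18.9
ee_pos: [427.8, 126.3, 30.1]
orientation: [-2.601, 1.761, -0.001]
ft_force: [-0.5, -0.6, 6.2]
width: 59.3
t 18.90 pos [427.8 126.3  30.1] phi -68.2 w 59.3 F [-0.5 -0.6  6.2]
 shift in PRESENT tool axes cm [ 42.42  17.24 -12.  ]  in FINAL axes [ 42.38  17.32 -11.99]  turn deg [-0.  -0.  -0.1]
```

```bash
python3 -m inch '[{"tx":0,"ty":0,"tz":-2,"ax":0,"ay":0,"az":0,"jaw":0.55},{"tx":0,"ty":0,"tz":-5,"ax":0,"ay":0,"az":0,"jaw":0.55},{"tx":0,"ty":0,"tz":-5,"ax":0,"ay":0,"az":0,"jaw":0.55},{"tx":4.4,"ty":1.8,"tz":0,"ax":0,"ay":0,"az":0,"jaw":0.55},{"tx":5,"ty":2,"tz":0,"ax":0,"ay":0,"az":0,"jaw":0.55},{"tx":5,"ty":2.1,"tz":0,"ax":0,"ay":0,"az":0,"jaw":0.55},{"tx":5,"ty":2.1,"tz":0,"ax":0,"ay":0,"az":0,"jaw":0.55},{"tx":5,"ty":2,"tz":0,"ax":0,"ay":0,"az":0,"jaw":0.55},{"tx":5,"ty":2,"tz":0,"ax":0,"ay":0,"az":0,"jaw":0.55},{"tx":5,"ty":2.1,"tz":0,"ax":0,"ay":0,"az":0,"jaw":0.55},{"tx":5,"ty":2,"tz":0,"ax":0,"ay":0,"az":0,"jaw":0.55},{"tx":3,"ty":1.2,"tz":0,"ax":0,"ay":0,"az":0,"jaw":0.55}]';python3 -m inch '[{"tx":0,"ty":0,"tz":0,"ax":0,"ay":0,"az":0,"jaw":0.55},{"tx":0,"ty":0,"tz":0,"ax":0,"ay":0,"az":0,"jaw":0.55}]';python3 -c "
from h import *
plan(425.1,-331.6,36,-68.1)
im,d,W=cloud('wrist','w5')"
```

```text
t: 20.4
ee_pos: [423.8, -334.1, 149.5]
orientation: [2.6, -1.764, 0.0]
ft_force: [-0.8, 1.2, -0.4]
width: 59.1
t: 20.65
ee_pos: [423.6, -330.8, 149.2]
orientation: [-2.601, 1.762, 0.002]
ft_force: [-0.1, 0.1, -2.7]
width: 59.4
t 20.65 pos [ 423.6 -330.8  149.2] phi -68.2 w 59.4 F [-0.1  0.1 -2.7]
 shift in PRESENT tool axes cm [ 0.15 -0.11 11.32]  in FINAL axes [ 0.13 -0.11 11.32]  turn deg [ 0.   0.1 -0.1]
```

View pics/w5.png

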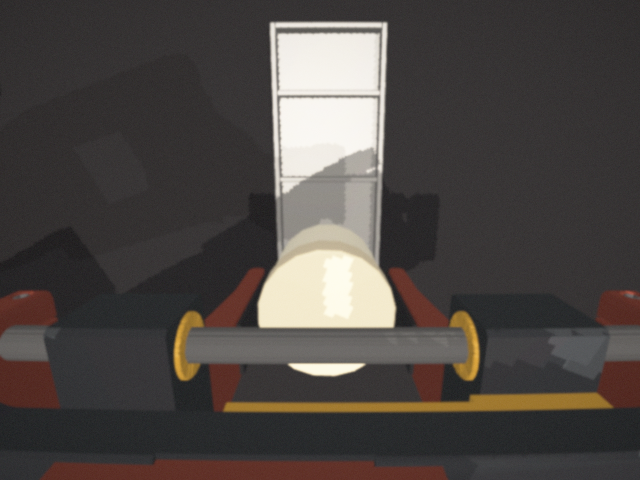

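```bash
python3 -m inch '[{"tx":0.1,"ty":-0.1,"tz":4,"ax":0,"ay":0,"az":0,"jaw":0.55},{"tx":0,"ty":0,"tz":4,"ax":0,"ay":0,"az":0,"jaw":0.55},{"tx":0,"ty":0,"tz":2,"ax":0,"ay":0,"az":0,"jaw":0.55},{"tx":0,"ty":0,"tz":0.9,"ax":0,"ay":0,"az":0,"jaw":0.55},{"tx":0,"ty":0,"tz":0.2,"ax":0,"ay":0,"az":0,"jaw":0.55},{"tx":0,"ty":0,"tz":0.1,"ax":0,"ay":0,"az":0,"jaw":0.55},{"tx":0,"ty":0,"tz":0,"ax":0,"ay":0,"az":0,"jaw":0.55},{"tx":0,"ty":0,"tz":0,"ax":0,"ay":0,"az":0,"jaw":0.55}]'
```

```text
t: 21.7
ee_pos: [425.8, -332.5, 38.3]
orientation: [2.601, -1.762, 0.002]
ft_force: [0.1, 0.3, -1.2]
width: 59.6
```

```bash
python3 -m inch '[{"tx":0,"ty":0,"tz":0.2,"ax":0,"ay":0,"az":0,"jaw":0.55},{"tx":0,"ty":0,"tz":0.1,"ax":0,"ay":0,"az":0,"jaw":0.55},{"tx":0,"ty":0,"tz":0,"ax":0,"ay":0,"az":0,"jaw":0.7},{"tx":0,"ty":0,"tz":0,"ax":0,"ay":0,"az":0,"jaw":0.9},{"tx":0,"ty":0,"tz":0,"ax":0,"ay":0,"az":0,"jaw":0.9},{"tx":0,"ty":0,"tz":-2,"ax":0,"ay":0,"az":0,"jaw":0.9},{"tx":0,"ty":0,"tz":-6,"ax":0,"ay":0,"az":0,"jaw":0.9},{"tx":0,"ty":0,"tz":-6,"ax":0,"ay":0,"az":0,"jaw":0.9}]';python3 -m inch '[{"tx":-3.8,"ty":-3.4,"tz":0,"ax":0,"ay":0,"az":0,"jaw":0.8},{"tx":-3.8,"ty":-3.4,"tz":0,"ax":0,"ay":0,"az":0,"jaw":0.8},{"tx":-3.8,"ty":-3.4,"tz":0,"ax":0,"ay":0,"az":0,"jaw":0.8},{"tx":-3.8,"ty":-3.4,"tz":0,"ax":0,"ay":0,"az":0,"jaw":0.8},{"tx":-3.8,"ty":-3.4,"tz":0,"ax":0,"ay":0,"az":0,"jaw":0.8},{"tx":-3.8,"ty":-3.4,"tz":0,"ax":0,"ay":0,"az":0,"jaw":0.8},{"tx":-3.8,"ty":-3.4,"tz":0,"ax":0,"ay":0,"az":0,"jaw":0.8},{"tx":-3.8,"ty":-3.4,"tz":0,"ax":0,"ay":0,"az":0,"jaw":0.8},{"tx":0,"ty":0,"tz":0,"ax":0,"ay":0,"az":0,"jaw":0.8},{"tx":0,"ty":0,"tz":0,"ax":0,"ay":0,"az":0,"jaw":0.8}]';python3 -c "
from h import *
im,d,W=cloud('wrist','w6')
m=(np.abs(W[...,0]-565)<28)&(np.abs(W[...,1]-55)<28)&(W[...,2]>88)&(W[...,2]<105)
print(cv2.minEnclosingCircle(W[m][:,:2].astype(np.float32)),np.median(W[m],0),m.sum(),np.median(im[m],0))
plan(564.5,55,33,-68.1)"
```

```text
t: 22.7
ee_pos: [425.1, -331.9, 175.7]
orientation: [-2.601, 1.761, 0.003]
ft_force: [0.0, -0.4, 0.5]
width: 79.1
t: 23.95
ee_pos: [564.7, 50.8, 174.3]
orientation: [2.601, -1.76, -0.001]
ft_force: [-0.3, -0.1, -0.0]
width: 70.5
((563.8753662109375, 54.318458557128906), 16.996118545532227) [564.70787333  54.88338315  95.61091529] 1587 [249. 242. 220.]
t 24.00 pos [564.6  50.2 174.4] phi -68.2 w 70.4 F [-0.5  0.8 -0.3]
 shift in PRESENT tool axes cm [-0.45 -0.18 14.14]  in FINAL axes [-0.45 -0.17 14.14]  turn deg [ 0.1  0.  -0.1]
```

View pics/w6.png

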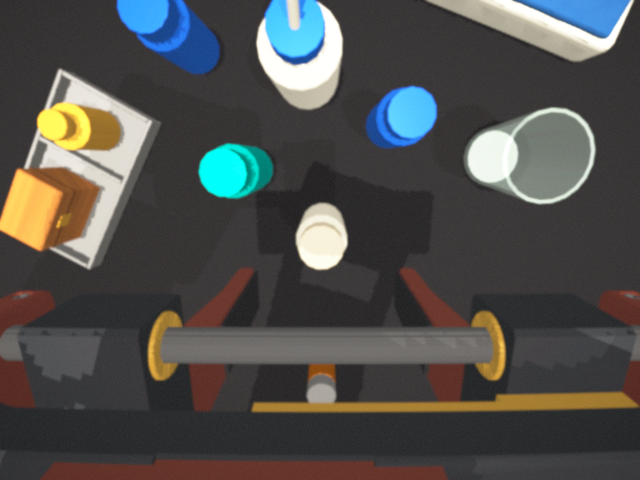

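```bash
python3 -c "
from h import *
c=viewer.get_calibration('wrist');Rm=cv2.Rodrigues(np.array(c['rvec'],float))[0]
C=-Rm.T@np.array(c['tvec']).reshape(3);o=get_obs();print(C-np.array(o['ee_pos']),C)
W=cloud('top')[2];m=(np.hypot(W[...,0]-675,W[...,1]-118)<60)&(W[...,2]>115);print(W[m].min(0),W[m].max(0))
"
```

```text
[ 61.58558905  24.51915508 162.51302755] [626.2142019   74.73969788 336.94784163]
[721.62947608 124.9301037  137.11415202] [728.68575984 131.58080552 143.28585487]
```

```bash
python3 -m inch '[{"tx":-0.45,"ty":-0.1,"tz":4,"ax":0,"ay":0,"az":0,"jaw":0.8},{"tx":0,"ty":0,"tz":5,"ax":0,"ay":0,"az":0,"jaw":0.8},{"tx":0,"ty":0,"tz":3.5,"ax":0,"ay":0,"az":0,"jaw":0.8},{"tx":0,"ty":0,"tz":1.6,"ax":0,"ay":0,"az":0,"jaw":0.8},{"tx":0,"ty":0,"tz":0,"ax":0,"ay":0,"az":0,"jaw":0.8},{"tx":0,"ty":0,"tz":0,"ax":0,"ay":0,"az":0,"jaw":0.8},{"tx":0,"ty":0,"tz":0,"ax":0,"ay":0,"az":0,"jaw":0.35},{"tx":0,"ty":0,"tz":0,"ax":0,"ay":0,"az":0,"jaw":0.35},{"tx":0,"ty":0,"tz":0,"ax":0,"ay":0,"az":0,"jaw":0.35},{"tx":0,"ty":0,"tz":0,"ax":0,"ay":0,"az":0,"jaw":0.35},{"tx":0,"ty":0,"tz":0,"ax":0,"ay":0,"az":0,"jaw":0.35}]';python3 -c "
from h import *
plan(502.1,-300.6,150,-68.1)"
```

```text
t: 25.42
ee_pos: [564.8, 55.6, 34.1]
orientation: [-2.601, 1.761, -0.001]
ft_force: [-0.9, -0.1, 5.0]
width: 41.6
t 25.43 pos [564.8  55.6  34.1] phi -68.2 w 41.6 F [-0.9 -0.1  5. ]
 shift in PRESENT tool axes cm [ 30.75  19.04 -11.6 ]  in FINAL axes [ 30.71  19.1  -11.59]  turn deg [-0.  -0.  -0.1]
```

```bash
python3 -m inch '[{"tx":0,"ty":0,"tz":-2,"ax":0,"ay":0,"az":0,"jaw":0.35},{"tx":0,"ty":0,"tz":-5,"ax":0,"ay":0,"az":0,"jaw":0.35},{"tx":0,"ty":0,"tz":-5,"ax":0,"ay":0,"az":0,"jaw":0.35},{"tx":3,"ty":1.9,"tz":0,"ax":0,"ay":0,"az":0,"jaw":0.35},{"tx":5,"ty":3.1,"tz":0,"ax":0,"ay":0,"az":0,"jaw":0.35},{"tx":5,"ty":3.1,"tz":0,"ax":0,"ay":0,"az":0,"jaw":0.35},{"tx":5,"ty":3.1,"tz":0,"ax":0,"ay":0,"az":0,"jaw":0.35},{"tx":5,"ty":3.1,"tz":0,"ax":0,"ay":0,"az":0,"jaw":0.35},{"tx":5,"ty":3.1,"tz":0,"ax":0,"ay":0,"az":0,"jaw":0.35},{"tx":2.7,"ty":1.7,"tz":0,"ax":0,"ay":0,"az":0,"jaw":0.35},{"tx":0,"ty":0,"tz":0,"ax":0,"ay":0,"az":0,"jaw":0.35},{"tx":0,"ty":0,"tz":0,"ax":0,"ay":0,"az":0,"jaw":0.35}]';python3 -c "
from h import *
plan(502.1,-300.6,40,-68.1)
im,d,W=cloud('wrist','w7')"
```

```text
t: 26.92
ee_pos: [501.0, -299.8, 154.1]
orientation: [-2.601, 1.762, 0.0]
ft_force: [0.7, 0.5, -1.4]
width: 41.4
t 26.93 pos [ 501.  -299.8  154.1] phi -68.2 w 41.4 F [ 0.7  0.5 -1.4]
 shift in PRESENT tool axes cm [ 0.12 -0.08 11.41]  in FINAL axes [ 0.12 -0.08 11.41]  turn deg [-0.   0.  -0.1]
```

View pics/w7.png

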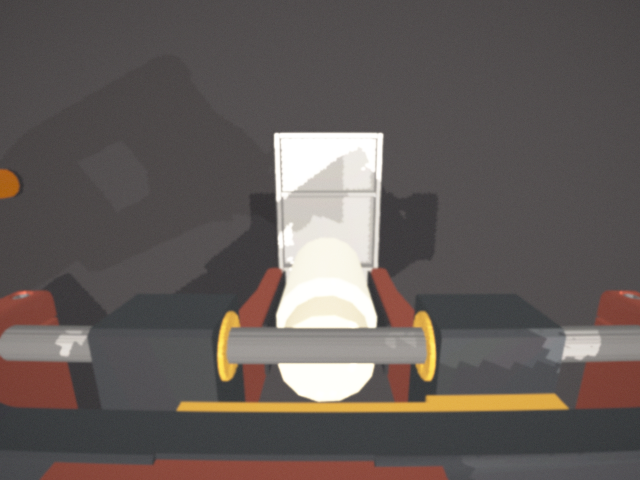

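```bash
python3 fit.py
```

```text
c3 ['top'] [ 480.8 -310.    22.3] rms 0.18 283
c3 ['scene'] [ 479.2 -310.    22.1] rms 6.9 624
c3 ['top', 'scene'] [ 479.5 -310.1   22.1] rms 5.77 907
c2 ['top'] [525.4 291.3  -8.5] rms 6.82 601
c2 ['scene'] [521.  291.6  -8.6] rms 6.29 614
c2 ['top', 'scene'] [522.4 291.7  -8.4] rms 6.95 1215
```

```bash
python3 -m inch '[{"tx":0.1,"ty":-0.1,"tz":4,"ax":0,"ay":0,"az":0,"jaw":0.35},{"tx":0,"ty":0,"tz":4,"ax":0,"ay":0,"az":0,"jaw":0.35},{"tx":0,"ty":0,"tz":2,"ax":0,"ay":0,"az":0,"jaw":0.35},{"tx":0,"ty":0,"tz":0.9,"ax":0,"ay":0,"az":0,"jaw":0.35},{"tx":0,"ty":0,"tz":0.3,"ax":0,"ay":0,"az":0,"jaw":0.35},{"tx":0,"ty":0,"tz":0.1,"ax":0,"ay":0,"az":0,"jaw":0.35},{"tx":0,"ty":0,"tz":0,"ax":0,"ay":0,"az":0,"jaw":0.35},{"tx":0,"ty":0,"tz":0,"ax":0,"ay":0,"az":0,"jaw":0.35}]'
```

```text
t: 28.08
ee_pos: [502.7, -301.2, 41.3]
orientation: [-2.601, 1.762, -0.002]
ft_force: [-0.8, -0.8, -0.8]
width: 41.6
```

```bash
python3 -m inch '[{"tx":0,"ty":0,"tz":0.2,"ax":0,"ay":0,"az":0,"jaw":0.35},{"tx":0,"ty":0,"tz":0,"ax":0,"ay":0,"az":0,"jaw":0.35},{"tx":0,"ty":0,"tz":0,"ax":0,"ay":0,"az":0,"jaw":0.55},{"tx":0,"ty":0,"tz":0,"ax":0,"ay":0,"az":0,"jaw":0.75},{"tx":0,"ty":0,"tz":0,"ax":0,"ay":0,"az":0,"jaw":0.75},{"tx":0,"ty":0,"tz":-2,"ax":0,"ay":0,"az":0,"jaw":0.75},{"tx":0,"ty":0,"tz":-6,"ax":0,"ay":0,"az":0,"jaw":0.75},{"tx":0,"ty":0,"tz":-6,"ax":0,"ay":0,"az":0,"jaw":0.75}]';python3 -m inch '[{"tx":-5,"ty":-0.75,"tz":0,"ax":0,"ay":0,"az":0,"jaw":0.6},{"tx":-5,"ty":-0.75,"tz":0,"ax":0,"ay":0,"az":0,"jaw":0.6},{"tx":-5,"ty":-0.75,"tz":0,"ax":0,"ay":0,"az":0,"jaw":0.6},{"tx":-5,"ty":-0.75,"tz":0,"ax":0,"ay":0,"az":0,"jaw":0.6},{"tx":-5,"ty":-0.75,"tz":0,"ax":0,"ay":0,"az":0,"jaw":0.6},{"tx":-5.7,"ty":-0.8,"tz":0,"ax":0,"ay":0,"az":0,"jaw":0.6},{"tx":0,"ty":0,"tz":0,"ax":0,"ay":0,"az":0,"jaw":0.6},{"tx":0,"ty":0,"tz":0,"ax":0,"ay":0,"az":0,"jaw":0.6},{"tx":0,"ty":0,"tz":0,"ax":0,"ay":0,"az":0,"jaw":0.6}]';python3 -c "
from h import *
im,d,W=cloud('wrist','w8')
m=(np.abs(W[...,0]-430)<28)&(np.abs(W[...,1]-1)<28)&(W[...,2]>68)&(W[...,2]<85)
print(cv2.minEnclosingCircle(W[m][:,:2].astype(np.float32)),np.median(W[m],0),m.sum())
plan(429.5,0.7,35,-68.1)"
```

```text
t: 29.08
ee_pos: [502.2, -300.8, 181.1]
orientation: [-2.601, 1.762, 0.0]
ft_force: [0.8, -0.6, 0.0]
width: 66.0
t: 30.2
ee_pos: [431.3, 0.0, 179.1]
orientation: [-2.6, 1.763, -0.001]
ft_force: [-0.4, 0.5, 0.2]
width: 52.8
((428.4888000488281, 1.222870945930481), 13.554251670837402) [429.35438478   1.28019849  75.53970937] 835
t 30.25 pos [ 4.312e+02 -1.000e-01  1.790e+02] phi -68.3 w 52.8 F [0.1 0.2 0.5]
 shift in PRESENT tool axes cm [-0.14  0.14 14.4 ]  in FINAL axes [-0.14  0.13 14.4 ]  turn deg [-0.  -0.  -0.2]
```

```bash
python3 -m inch '[{"tx":-0.15,"ty":0.15,"tz":4,"ax":0,"ay":0,"az":0,"jaw":0.6},{"tx":0,"ty":0,"tz":5,"ax":0,"ay":0,"az":0,"jaw":0.6},{"tx":0,"ty":0,"tz":3.6,"ax":0,"ay":0,"az":0,"jaw":0.6},{"tx":0,"ty":0,"tz":1.7,"ax":0,"ay":0,"az":0,"jaw":0.6},{"tx":0,"ty":0,"tz":0,"ax":0,"ay":0,"az":0,"jaw":0.6},{"tx":0,"ty":0,"tz":0,"ax":0,"ay":0,"az":0,"jaw":0.6},{"tx":0,"ty":0,"tz":0,"ax":0,"ay":0,"az":0,"jaw":0.2},{"tx":0,"ty":0,"tz":0,"ax":0,"ay":0,"az":0,"jaw":0.2},{"tx":0,"ty":0,"tz":0,"ax":0,"ay":0,"az":0,"jaw":0.2},{"tx":0,"ty":0,"tz":0,"ax":0,"ay":0,"az":0,"jaw":0.2},{"tx":0,"ty":0,"tz":0,"ax":0,"ay":0,"az":0,"jaw":0.2},{"tx":0,"ty":0,"tz":0,"ax":0,"ay":0,"az":0,"jaw":0.2}]';python3 -c "
from h import *
plan(557.8,-278.2,150,-68.1)"
```

```text
t: 31.75
ee_pos: [429.1, 1.9, 36.1]
orientation: [-2.601, 1.761, -0.001]
ft_force: [-0.1, 0.1, 6.8]
width: 26.6
t 31.75 pos [429.1   1.9  36.1] phi -68.2 w 26.6 F [-0.1  0.1  6.8]
 shift in PRESENT tool axes cm [ 30.79  -1.56 -11.38]  in FINAL axes [ 30.79  -1.49 -11.39]  turn deg [-0.  -0.  -0.1]
```

```bash
python3 -m inch '[{"tx":0,"ty":0,"tz":-2,"ax":0,"ay":0,"az":0,"jaw":0.2},{"tx":0,"ty":0,"tz":-5,"ax":0,"ay":0,"az":0,"jaw":0.2},{"tx":0,"ty":0,"tz":-5,"ax":0,"ay":0,"az":0,"jaw":0.2},{"tx":4,"ty":-0.2,"tz":0,"ax":0,"ay":0,"az":0,"jaw":0.2},{"tx":6,"ty":-0.3,"tz":0,"ax":0,"ay":0,"az":0,"jaw":0.2},{"tx":6,"ty":-0.3,"tz":0,"ax":0,"ay":0,"az":0,"jaw":0.2},{"tx":6,"ty":-0.3,"tz":0,"ax":0,"ay":0,"az":0,"jaw":0.2},{"tx":5,"ty":-0.3,"tz":0,"ax":0,"ay":0,"az":0,"jaw":0.2},{"tx":3.8,"ty":-0.1,"tz":0,"ax":0,"ay":0,"az":0,"jaw":0.2},{"tx":0,"ty":0,"tz":0,"ax":0,"ay":0,"az":0,"jaw":0.2},{"tx":0,"ty":0,"tz":0,"ax":0,"ay":0,"az":0,"jaw":0.2}]';python3 -c "
from h import *
plan(557.8,-278.2,43,-68.1)
im,d,W=cloud('wrist','w9')"
```

```text
t: 33.12
ee_pos: [556.1, -277.8, 155.1]
orientation: [2.601, -1.762, -0.003]
ft_force: [-0.4, 1.3, -0.6]
width: 26.8
t 33.12 pos [ 556.1 -277.8  155.1] phi -68.2 w 26.8 F [-0.4  1.3 -0.6]
 shift in PRESENT tool axes cm [ 0.11 -0.15 11.21]  in FINAL axes [ 0.1  -0.14 11.21]  turn deg [ 0.1  0.1 -0.1]
```

View pics/w9.png

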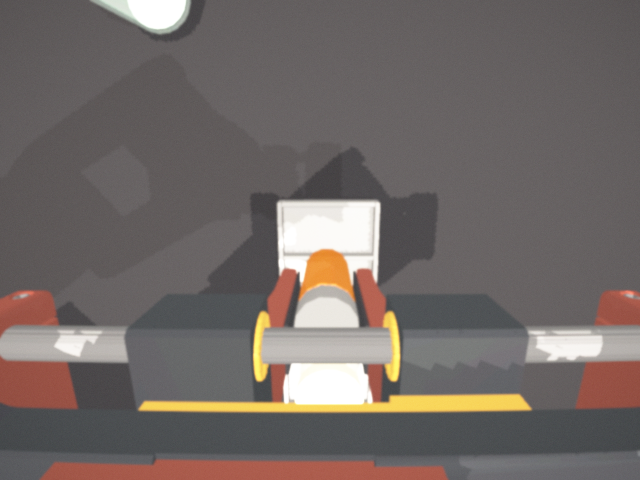

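Vial is held above the narrow end bay (wall corners at (280,203),(378,203)), and the placed bottle stands behind it. Lowering.

```bash
python3 -m inch '[{"tx":0.1,"ty":-0.15,"tz":4,"ax":0,"ay":0,"az":0,"jaw":0.2},{"tx":0,"ty":0,"tz":4,"ax":0,"ay":0,"az":0,"jaw":0.2},{"tx":0,"ty":0,"tz":2,"ax":0,"ay":0,"az":0,"jaw":0.2},{"tx":0,"ty":0,"tz":0.9,"ax":0,"ay":0,"az":0,"jaw":0.2},{"tx":0,"ty":0,"tz":0.3,"ax":0,"ay":0,"az":0,"jaw":0.2},{"tx":0,"ty":0,"tz":0.1,"ax":0,"ay":0,"az":0,"jaw":0.2},{"tx":0,"ty":0,"tz":0,"ax":0,"ay":0,"az":0,"jaw":0.2},{"tx":0,"ty":0,"tz":0,"ax":0,"ay":0,"az":0,"jaw":0.2}]'
```

```text
t: 34.17
ee_pos: [559.1, -279.2, 43.3]
orientation: [-2.601, 1.762, -0.002]
ft_force: [0.3, -0.9, 0.1]
width: 26.5
```

```bash
python3 -m inch '[{"tx":0,"ty":0.1,"tz":0.1,"ax":0,"ay":0,"az":0,"jaw":0.2},{"tx":0,"ty":0,"tz":0.1,"ax":0,"ay":0,"az":0,"jaw":0.2},{"tx":0,"ty":0,"tz":0,"ax":0,"ay":0,"az":0,"jaw":0.3},{"tx":0,"ty":0,"tz":0,"ax":0,"ay":0,"az":0,"jaw":0.55},{"tx":0,"ty":0,"tz":0,"ax":0,"ay":0,"az":0,"jaw":0.55},{"tx":0,"ty":0,"tz":-2,"ax":0,"ay":0,"az":0,"jaw":0.55},{"tx":0,"ty":0,"tz":-6,"ax":0,"ay":0,"az":0,"jaw":0.55},{"tx":0,"ty":0,"tz":-6,"ax":0,"ay":0,"az":0,"jaw":0.55},{"tx":0,"ty":5,"tz":-3,"ax":0,"ay":0,"az":0,"jaw":0.55},{"tx":-6,"ty":5,"tz":-3,"ax":0,"ay":0,"az":0,"jaw":0.55},{"tx":-6,"ty":5,"tz":0,"ax":0,"ay":0,"az":0,"jaw":0.55},{"tx":-6,"ty":5,"tz":0,"ax":0,"ay":0,"az":0,"jaw":0.55}]'; python3 -m inch '[{"tx":-6,"ty":1,"tz":0,"ax":0,"ay":0,"az":0,"jaw":0.55},{"tx":-6,"ty":1,"tz":0,"ax":0,"ay":0,"az":0,"jaw":0.55},{"tx":0,"ty":0,"tz":0,"ax":0,"ay":0,"az":0,"jaw":0.55},{"tx":0,"ty":0,"tz":0,"ax":0,"ay":0,"az":0,"jaw":0.55}]'
python3 - <<'E'
from h import *
for cam in('top','scene'):
    im,d,W=cloud(cam,cam+'9')
    for n,c,zt,u0 in (('jar',(480.8,-309.6,22.1),65,-60),('bottle',(480.8,-309.6,22.1),100,23),('vial',(480.8,-309.6,22.1),80,83),('case',(524.2,291,-8.4),57,-32),('weight',(524.2,291,-8.4),67,48)):
        a=np.radians(c[2]);q=W[...,:2]-c[:2];u=q[...,0]*np.cos(a)+q[...,1]*np.sin(a);v=-q[...,0]*np.sin(a)+q[...,1]*np.cos(a)
        m=(abs(u-u0)<34)&(abs(v)<40)&(W[...,2]>zt-6)&(W[...,2]<zt+8)
        if m.sum()<5: print(cam,n,'none');continue
        print(cam,n,'u,v',((u[m].min()+u[m].max())/2).round(1),((v[m].min()+v[m].max())/2).round(1),'z',np.percentile(W[m][:,2],[50,95]).round(1),'nominal',zt,m.sum())
    for n,x,y,r,h in(('wash',675,118,60,95),('beaker',687,-73,50,85)):
        m=(np.hypot(W[...,0]-x,W[...,1]-y)<r)&(W[...,2]>h)
        if n=='wash': m=np.any([k['pixels'] for k in masks_of(cam,'wash_bottle')[:1]],0)
        print(cam,n,np.nanmedian(W[m],0).round(),m.sum())
a=[cv2.imread('pics/top9.png')[200:360,120:520],cv2.imread('pics/scene9.png')[150:350,150:550]]
cv2.imwrite('pics/fin.png',cv2.resize(np.vstack(a),None,fx=1.6,fy=1.6))
E
python3 fit.py
```

```text
t: 35.67
ee_pos: [348.7, -210.0, 234.4]
orientation: [-2.601, 1.762, -0.004]
ft_force: [0.1, 0.7, 0.2]
width: 48.3
t: 36.17
ee_pos: [288.1, -107.1, 234.2]
orientation: [-2.602, 1.76, -0.005]
ft_force: [1.4, -0.5, -0.4]
width: 48.3
top jar u,v -58.0 -0.8 z [63.5 67.4] nominal 65 642
top bottle u,v 23.3 0.2 z [ 98.6 102.5] nominal 100 225
top vial u,v 82.5 -1.4 z [78.6 82.9] nominal 80 135
top case u,v -32.6 0.5 z [55.4 59.8] nominal 57 557
top weight u,v 48.3 -0.5 z [65.3 69. ] nominal 67 93
top wash [675. 114. 101.] 902
top beaker [691. -73.  89.] 165
scene jar u,v -61.5 0.2 z [63.3 64.9] nominal 65 222
scene bottle u,v 23.3 0.3 z [98.2 99.7] nominal 100 125
scene vial u,v 84.0 -0.9 z [78.1 80.1] nominal 80 91
scene case u,v -32.5 1.1 z [55.6 57.3] nominal 57 462
scene weight u,v 47.8 0.1 z [65.3 67. ] nominal 67 111
scene wash [706. 122.  79.] 2061
scene beaker [687. -72.  88.] 226
c3 ['top'] [ 481.5 -310.3   22.2] rms 5.46 789
c3 ['scene'] [ 478.7 -311.1   22.4] rms 6.94 544
c3 ['top', 'scene'] [ 479.9 -310.9   22.3] rms 6.26 1333
c2 ['top'] [525.5 291.3  -8.8] rms 7.85 625
c2 ['scene'] [520.9 291.8  -8.9] rms 6.23 614
c2 ['top', 'scene'] [522.4 291.7  -8.6] rms 7.48 1239
```

View pics/fin.png

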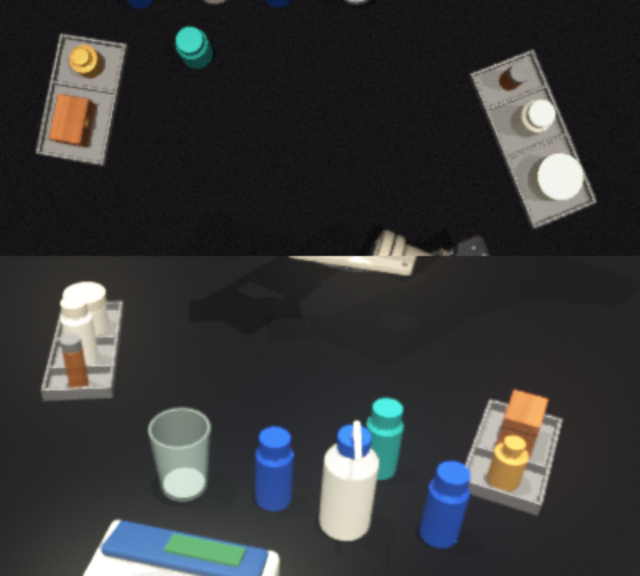

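All five stand upright in their own bays, the bystanders have not moved, and the arm is clear. I'm handing in.

```bash
python3 -c "
from workcell import ctrl; print(ctrl.close_job())"
```

```text
the job is handed in; nothing more can be done
None
```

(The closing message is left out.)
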